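# Seat the optical filter and close the photometer tray

### The job

On the photometer's open tray an optical filter lies loose beside its round recess. Push it across the tray with the fingertips, without picking it up, until it drops over the rim and lies flat in the recess; then push the tray fully home into the photometer by its blue front. Leave the bottle, jar and tube rack where they stand.

Things in the scene. Friction and masses are not known exactly. Their poses are not given: they have to be found in the camera images.
- filter: Loose optical filter: flat dark metal disc with an orange glass face, 44 mm diameter, 10 mm thick, about 50 g. Origin at the centre of its underside; its z axis is the disc's axis. It starts flat on the tray's top, between the recess and the blue front lip, its centre 50 to 78 mm from the recess centre.
- reader: Photometer: fixed low white housing 240 mm deep (x), 270 wide (y), 75 high. Origin at table level under the middle of the slot mouth; x points into the housing, the way the tray closes; the open tray sticks out to -x. The slot is 160 mm wide, its lintel 7 mm above the tray's top: an unseated filter will not pass. A fixed bed under the tray, 100 mm wide, 6 high, reaches 130 mm out of the slot.
- seat (a point): Centre of the recess mouth, level with the tray's top, 26 mm above the table; axes as the reader's; moves with the tray. The recess is a round blind hole with a black floor, 48 mm across, 8 mm deep, small chamfer; the seated filter stands 2 mm proud. Its centre is 145 mm from the tray's front face, 45 mm from the rear edge and, with the tray open, 40 mm outside the slot mouth.
- tray_front (a point): Middle of the front face of the tray (grey plate 190 mm long in x, 130 wide, 16 thick, underside 10 mm above the table), 26 mm above the table, axes as the reader's; moves with the tray. A blue lip, 90 mm wide (y), 8 mm thick, its outer side level with this face, rises to 46 mm above the table. Lip and plate edge are the face to push.
- tray (a joint): How far the tray has slid into the photometer: 0 = fully open, 0.095 m = fully home against its stop. It slides along the reader's +x, with about 4 N of friction, and stays where it is left.
- bottle: Amber bottle with white cap, 44 mm diameter, 90 mm high, loose bystander beside the tray. Origin at the centre of its underside, z up.
- jar: White jar with blue cap, 52 mm diameter, 65 mm high, loose bystander. Origin at the centre of its underside, z up.
- rack: White tube rack with capped tubes fixed in it, 120 x 50 mm (x, y), 100 mm high, loose bystander. Origin at the centre of its underside, z up.
Things that resemble listed ones, but are neither listed nor needed, are in the scene too. Of the things like the filter, leave any that is red; of the rest the smaller one is meant.

How it is judged (in metres and radians):
On the way, in this order (a step that is already met when the one before it is completed fails the run):
1. the filter lies flat at the bottom of the recess (z of filter in the frame of seat below -0.006 m and horizontal distance between filter and seat below 0.006 m and angle between filter's own z axis and vertical below 0.07 rad), for 0.2 s.
2. the tray is home in the photometer (value of joint tray above 0.091 m), for 0.2 s.
At the end, for the whole second after the job is handed in: The tray is home (within 4 mm of its stop), the filter lies flat (within 0.07 rad) and still on the recess floor (underside at least 6 mm below the tray's top, centre within 6 mm of the recess centre), and bottle, jar and rack stand upright within 20 mm of where they began (all of step 1 and value of joint tray above 0.091 m and linear speed of filter below 0.02 m/s and distance of each of bottle, jar, rack from where it was at the start of the episode below 0.02 m and angle between each of bottle, jar, rack's own z axis and vertical below 0.2 rad); the robot touches nothing.
It fails at once if the filter is picked up (its underside more than 10 mm above the tray's top) (z of filter in the frame of seat above 0.01 m).
It fails at once if the filter is knocked off the tray (z of filter in the frame of seat below -0.014 m).
It fails at once if bottle, jar or rack is shoved away (20 mm) or tipped (distance of any of bottle, jar, rack from where it was at the start of the episode above 0.02 m or angle between any of bottle, jar, rack's own z axis and vertical above 0.2 rad).
It also fails if it takes over 45 s, if anything falls off the work surface, if the arm or the gripper's body presses on something with over 40 N, if the wrist force passes 120 N, or if a joint passes its speed limit or range.

### The arm

A 7-joint arm with a two-finger parallel gripper is mounted at the origin on the work surface. World frame = base frame: x ahead of the robot, y to its left, z up, the work surface at z = 0. Lengths are in mm, angles in rad, forces in N, time in s.
With the tool pointing down it reaches from about 400 to 875 mm from the base axis. Payload 4.4 kg.
Tool frame: the origin (TCP) lies at the very end of the fingers, on their centre line; the grasp point (between the pads) lies 19 mm behind it; y points along the fingers, z is the direction in which the jaws open and shut, and the axes are right-handed (so a half turn about y gives the same grasp; the last joint's range is limited). The gripper opens to 85 mm and grips with 20 to 120 N. Pads are 22 mm wide; open, the fingers measure 114 mm over their backs; the gripper's body (76 mm by 85 mm) begins 54 mm behind the grasp point. The pads swing forward as they close: fully open they stand 13 mm farther back than shut.
Start: joints at [1.039, 0.628, 0.038, 1.517, -0.027, 0.996, -0.02], TCP at [291.968, -580.752, 231.313] pointing down, gripper open.
Joint ranges: [-3.06, 3.06], [-0.37, 2.12], [-1.25, 1.32], [0.18, 2.47], [-1.1, 4.24], [0.23, 1.98], [-2.94, 2.94]. Speed limits (rad/s): [2.57, 2.57, 3.14, 3.14, 3.14, 3.14, 3.14].

### API

Orientations are given as [roll, pitch, yaw] about the fixed x, y, z axes, in that order (R = Rz(yaw) Ry(pitch) Rx(roll)).
In Python, from cell import ctrl, imaging, finish_job gives the robot as it stands.
- The arm moves only by the shell command python3 -m inch 'ROWS'. ROWS is JSON, one flat list of numbers, 7 for each row, row after row: the opening, from 0 (shut) to 1 (fully open), then the shift along the tool's x, y, z in cm, then the turn, a rotation vector about the tool's x, y, z in degrees. A call has 1 to 12 rows; each row is the pose to reach, as a shift and turn from the pose commanded when the call began, along the tool's axes at that moment; what a row does not reach only later rows make up. A row lasts 1/10 s, in which the tool goes at most 50 mm and 8.59 degrees, less where a joint would pass 70% of its speed; a pose out of reach is approached as far as the arm can. A call with a gripper value outside its range is refused whole. The fingers move at their own pace and stop on an object; the grip force is fixed at half the most. Time passes only in rows, so rows that repeat a pose let the fingers close. It gives the time, the measured TCP pose, the force and the opening at its end, in the units of the state.
- ctrl.read_state(): the state, without advancing time (a new reading comes with each control period).
- imaging.get_image(name): name is "side" or "top" or "wrist"; returns a dict with "img" (400x640x3 uint8, red, green, blue), "fx", "fy", "cx", "cy" (pixels), "R" (3x3) and "t" (3): a world point X has camera coordinates R X + t. Camera axes: x right, y down, z forward; pixel columns grow to the right and rows downward; lengths in mm; the calibration is good to about 2 mm. A picture is of the moment at which its call begins. There is no depth.
- finish_job(): hands the job in, once; it reports no verdict.
The state is a dict: "clock": time; "qpos": joint angles; "qd": joint speeds; "tau": joint torques, N m; "eef_pos": TCP position; "tool_rot": TCP orientation; "force": force on the tool from outside, world axes, zero at the start; "torque": the same for the moment, N m; "width": finger opening in mm.
Only numpy, scipy, OpenCV 4.12 (cv2) and the standard library are available. Lean on these libraries where they do the work, as an engineer would, in place of code of your own. Each camera call takes 0.05 s, during which the arm holds its last target.

## Working session

There is one attempt and no reset: what is moved stays moved. The work goes in short steps, Python scripts to look and compute and a shell command to move; the robot and the scene stay as the last step left them, time stands still between calls to the robot, and variables do not carry over. Pictures are saved under pics/ and viewed, and the job is handed in when it is done.

```bash
mkdir -p pics; ls; python3 - <<'E'
from cell import ctrl, imaging
import cv2
s=ctrl.read_state(); print(s)
for n in ["side","top","wrist"]:
    d=imaging.get_image(n); cv2.imwrite(f"pics/{n}0.png",d["img"][:,:,::-1])
    print(n,d["fx"],d["cx"],d["cy"],d["R"],d["t"])
E
```

```text
pics
{'clock': 0.0, 'qpos': array([ 1.03920103,  0.62934982,  0.03840461,  1.51839937, -0.02697916,
        0.99629244, -0.01998535]), 'qd': array([-0.0009399 ,  0.00021066, -0.00117742, -0.00185335,  0.00161421,
        0.00196089,  0.00167208]), 'tau': array([ 8.55784292e-04, -5.63401258e+01,  1.22627757e+00, -1.93448031e+01,
        1.09452812e-02,  1.03382368e-02, -1.60488327e-05]), 'eef_pos': array([ 291.68783805, -580.15909944,  230.37599109]), 'tool_rot': array([-1.57272819e+00, -2.18702412e-05, -2.67574185e+00]), 'force': array([0.72205722, 0.10578711, 0.10704354]), 'torque': array([0.04777555, 0.02877033, 0.06909845]), 'width': 85.40548751158104}
side 479.2654566268454 325.0958815730607 196.87722226728783 [[ 0.99752785 -0.06819359  0.01696524]
 [-0.03646738 -0.70871844 -0.7045483 ]
 [ 0.06006925  0.70218787 -0.70945323]] [-547.97024904  140.63633677  980.34679934]
top 372.3158673598728 322.0867177692428 194.99511069232142 [[ 0.02764349 -0.9996045  -0.00516516]
 [-0.98363615 -0.0262809  -0.17823928]
 [ 0.17803304  0.0100078  -0.98397362]] [106.68542508 559.4847071  976.76183342]
wrist 348.32664495014734 318.0227901376212 203.85594022736956 [[ 0.44907061 -0.89349543 -0.00122211]
 [-0.86147195 -0.43333772  0.26473476]
 [-0.23706889 -0.11783179 -0.96432049]] [-649.13305546  -34.12984527  377.58985737]
```

View pics/side0.png

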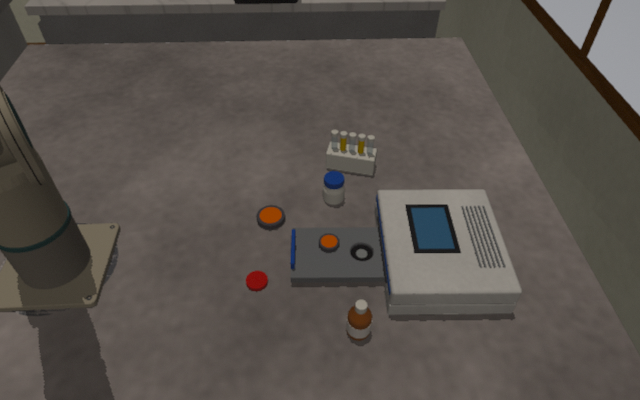

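View pics/top0.png

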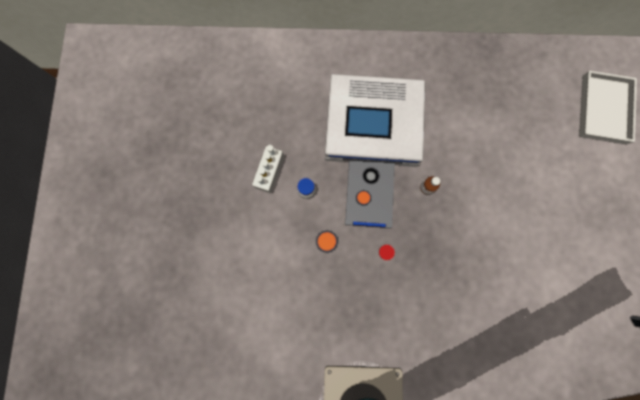

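View pics/wrist0.png

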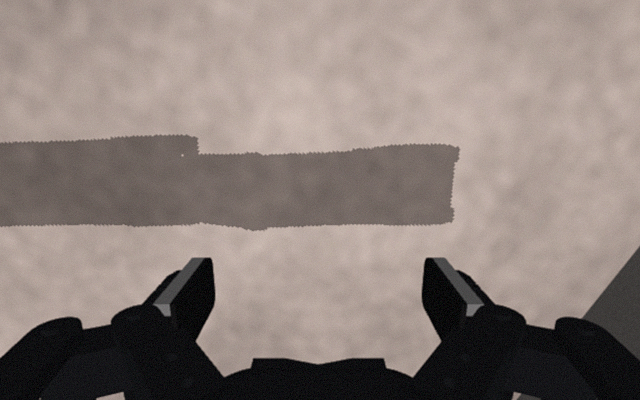

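Side view: the filter is at about (329,242), the recess at (362,252) and the blue lip at (293,249). Top view: filter (363,198), recess (371,176), lip (369,224). The large orange decoy and the red disc lie off the tray. Next I measure positions.

```bash
cat > h.py <<'E'
import numpy as np, cv2
from cell import ctrl, imaging
def ray(d,u,v,z):
    R=np.array(d["R"]);t=np.array(d["t"]);C=-R.T@t
    w=R.T@np.array([(u-d["cx"])/d["fx"],(v-d["cy"])/d["fy"],1.])
    return C+w*(z-C[2])/w[2]
def proj(d,X):
    p=np.array(d["R"])@X+np.array(d["t"]); return np.array([d["fx"]*p[0]/p[2]+d["cx"],d["fy"]*p[1]/p[2]+d["cy"]])
def rect(d,z,cx,cy,half=150,s=2.):
    # rectified patch on plane z: px->world ; col = (y from cy+half downwards), row = x from cx+half down
    P=np.float32([[cx+half,cy+half,z],[cx+half,cy-half,z],[cx-half,cy-half,z],[cx-half,cy+half,z]])
    src=np.float32([proj(d,p) for p in P]); n=int(2*half*s)
    H=cv2.getPerspectiveTransform(src,np.float32([[0,0],[n,0],[n,n],[0,n]]))
    return cv2.warpPerspective(d["img"],H,(n,n),flags=cv2.INTER_CUBIC)
def blobs(m,amin=15):
    n,l,st,c=cv2.connectedComponentsWithStats(m.astype(np.uint8))
    return [(st[i],c[i],(l==i)) for i in range(1,n) if st[i][4]>=amin]
E
python3 - <<'E'
from h import *
for n in ["side","top"]:
    d=imaging.get_image(n); im=d["img"]; hsv=cv2.cvtColor(im,cv2.COLOR_RGB2HSV).astype(int)
    h,s,v=hsv[...,0],hsv[...,1],hsv[...,2]
    print(n)
    for nm,m,z in [("orange",(h>4)&(h<18)&(s>180)&(v>120),36),("blue",(h>105)&(h<125)&(s>150)&(v>60),46),("dark",(v<45),26)]:
        for st,c,_ in blobs(m):
            X=ray(d,*c,z)
            if 300<X[0]<800 and abs(X[1])<250: print(nm,st,c.round(1),X.round(1))
    r=rect(d,26,550,0); cv2.imwrite(f"pics/r_{n}.png",r[:,:,::-1])
E
```

```text
side
orange [260 207  22  16 269] [270.1 214.6] [434.9  86.1  36. ]
orange [321 235  16  12 155] [328.5 240.7] [556.3   6.   36. ]
blue [324 171  20  18 266] [333.6 179.4] [580.6 180.   46. ]
blue [291 230   4  39 129] [292.6 249.3] [481.8 -20.6  46. ]
dark [406 205  54  48 582] [431.8 231.3] [780.3  28.2  26. ]
dark [377 217  10  66 109] [381.6 250.4] [664.6 -17.4  26. ]
dark [258 218  27  12  95] [271.3 225.1] [437.   64.3  26. ]
dark [319 244  20   8  57] [328.5 248.8] [555.4  -7.4  26. ]
dark [351 244  22  17 196] [361.4 251.4] [622.7 -17.8  26. ]
top
orange [358 192  11  11  92] [363.2 197.2] [556.   7.  36.]
orange [319 233  16  16 200] [326.5 240.9] [431.8 106.5  36. ]
blue [298 179  16  15 184] [305.5 186.1] [581.1 168.6  46. ]
blue [354 222  31   5  69] [369.1 224. ] [480.   -8.8  46. ]
dark [389 110   2  18  19] [389.9 118.1] [795.4 -70.5  26. ]
dark [364 169  14  14  79] [370.6 175. ] [622.5 -14.7  26. ]
```

View pics/r_top.png

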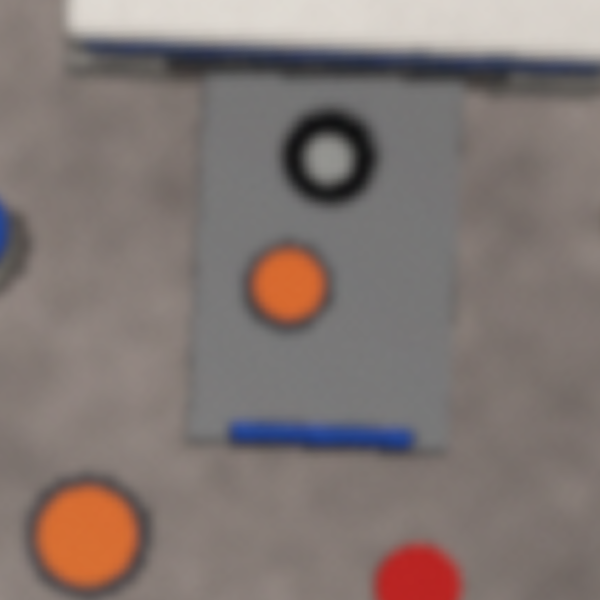

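View pics/r_side.png

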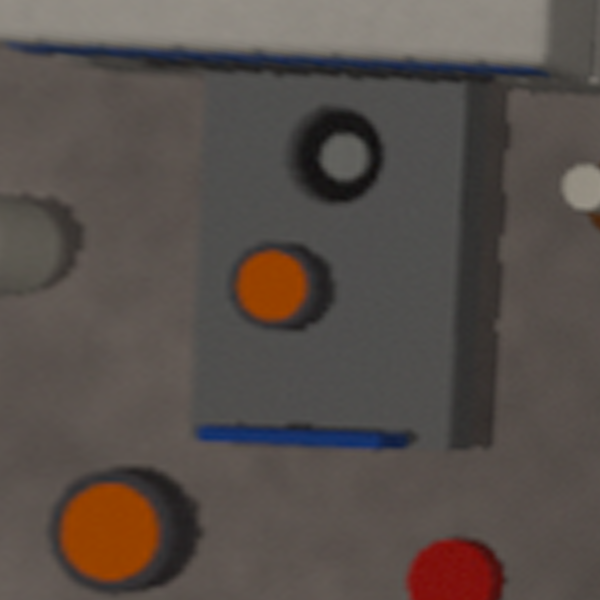

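```bash
cat >> h.py <<'E'
from scipy.spatial.transform import Rotation as Ro
def go(x,y,z,yawdeg):
    s=ctrl.read_state(); A=Ro.from_euler('xyz',s["tool_rot"]); p=np.array(s["eef_pos"])
    B=Ro.from_euler('xyz',[-np.pi/2,0,np.radians(yawdeg)])
    print("t",round(s["clock"],2),"now",p.round(1),np.degrees(s["tool_rot"]).round(1),"w",round(s["width"],1),"F",np.round(s["force"],1),
     "q1,7",np.round(np.array(s["qpos"])[[0,6]],2))
    print("shift cm",(A.inv().apply(np.array([x,y,z])-p)/10).round(2),"turn",np.degrees((A.inv()*B).as_rotvec()).round(1))
E
python3 -c "
from h import *
go(505,24,150,161)"
```

```text
t 0.25 now [ 291.9 -580.5  230.9] [ -90.     0.  -153.3] w 85.3 F [-0.   0.1 -0.2] q1,7 [ 1.04 -0.02]
shift cm [-46.19   8.13 -44.43] turn [ 0.  45.7  0. ]
```

```bash
python3 -m inch '[0.3,-46.2,3,-44.4,0,45.7,0, 0.3,-46.2,3,-44.4,0,45.7,0, 0.3,-46.2,3,-44.4,0,45.7,0, 0.3,-46.2,3,-44.4,0,45.7,0, 0.3,-46.2,3,-44.4,0,45.7,0, 0.3,-46.2,3,-44.4,0,45.7,0, 0.3,-46.2,3,-44.4,0,45.7,0, 0.3,-46.2,3,-44.4,0,45.7,0, 0.3,-46.2,3,-44.4,0,45.7,0, 0.3,-46.2,3,-44.4,0,45.7,0, 0.3,-46.2,3,-44.4,0,45.7,0, 0.3,-46.2,3,-44.4,0,45.7,0]'; python3 -c "
from h import *
go(505,24,140,161)"
```

```text
clock: 1.45
eef_pos: [492.1, -13.6, 203.4]
tool_rot: [-1.571, 0.001, 2.81]
force: [0.6, -0.1, -0.6]
width: 26.0
t 1.45 now [492.1 -13.6 203.4] [-90.   0. 161.] w 26.0 F [ 0.6 -0.1 -0.6] q1,7 [-0.2  -1.77]
shift cm [ 0.01  6.34 -3.97] turn [ 0. -0. -0.]
```

```bash
python3 -m inch '[0.3,0,2,-2,0,0,0, 0.3,0,6,-2,0,0,0, 0.3,0,6,-2,0,0,0, 0.3,0,6,-2,0,0,0,0.3,0,6,-2,0,0,0]'; python3 - <<'E'
from h import *
d=imaging.get_image("wrist"); cv2.imwrite("pics/w1.png",d["img"][:,:,::-1])
im=d["img"]; hsv=cv2.cvtColor(im,cv2.COLOR_RGB2HSV).astype(int)
h,s,v=hsv[...,0],hsv[...,1],hsv[...,2]
for nm,m,z in [("orange",(h>4)&(h<18)&(s>150)&(v>100),36),("dark",(v<45),26)]:
    for st,c,_ in blobs(m,100):
        print(nm,st,c.round(1),ray(d,*c,z).round(1), ray(d,st[0]+st[2]/2,st[1]+st[3]/2,z).round(1))
cv2.imwrite("pics/wr1.png",rect(d,26,600,-5,70,4)[:,:,::-1])
go(520,19,100,161)
E
```

```text
clock: 1.95
eef_pos: [498.9, 2.3, 144.7]
tool_rot: [-1.571, 0.002, 2.808]
force: [-0.3, 0.2, -1.2]
width: 25.5
orange [264 106  49  49 152] [288.2 130.7] [555.    5.2  36. ] [555.   5.  36.]
orange [205 277  41  27 160] [224.3 289.3] [455.2  96.8  36. ] [453.8  96.4  36. ]
dark [ 254    0   65   63 2260] [286.1  29.7] [618.5 -16.   26. ] [617.4 -15.9  26. ]
dark [    2   246   633   154 43428] [319.5 352.2] [367.   46.7  26. ] [395.  38.  26.]
t 2.0 now [499.1   2.4 144.9] [-90.1   0.2 160.9] w 25.8 F [-0.8 -0.3  0.5] q1,7 [-0.2  -1.77]
shift cm [-1.42  4.5  -2.25] turn [ 0.1 -0.1 -0.2]
```

View pics/w1.png

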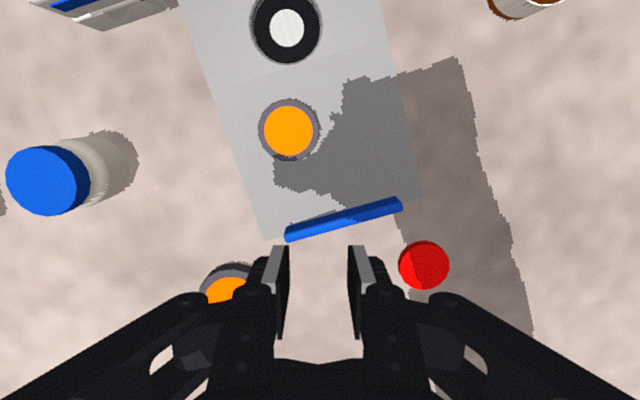

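The wrist view shows the recess at (286,28), the filter at (288,130), the lip around (344,220) and both fingertips at (270–355,~250–330). I'll refine with ellipse fits.

```bash
cat >> h.py <<'E'
def meas(d,zf=36,show=False):
    im=d["img"]; hsv=cv2.cvtColor(im,cv2.COLOR_RGB2HSV).astype(int); h,s,v=hsv[...,0],hsv[...,1],hsv[...,2]
    out={}
    for nm,m,z in [("filter",(h>4)&(h<22)&(s>150)&(v>90),zf),("seat",(v<60)&(s<120),26)]:
        cs,_=cv2.findContours(m.astype(np.uint8),cv2.RETR_EXTERNAL,cv2.CHAIN_APPROX_NONE)
        for c in cs:
            if len(c)<60: continue
            P=np.array([ray(d,*q[0],z)[:2] for q in c],np.float32)
            (a,b),ax,an=cv2.fitEllipse(P)
            if 24<ax[0]<60 and ax[1]<60: print(nm,np.round([a,b],1),"axes",np.round(ax,1),"n",len(c), "top touch" if c[:,0,1].min()<=1 else "")
E
python3 - <<'E'
from h import *
d=imaging.get_image("wrist"); meas(d)
m=d["img"]; hsv=cv2.cvtColor(m,cv2.COLOR_RGB2HSV).astype(int)
b=(hsv[...,0]>100)&(hsv[...,0]<130)&(hsv[...,1]>150)
for st,c,l in blobs(b,300):
    ys,xs=np.nonzero(l); P=np.array([ray(d,x,y,46)[:2] for x,y in zip(xs,ys)],np.float32)
    print(cv2.minAreaRect(P))
go(515,21,60,161)
E
```

```text
filter [555.1   5.4] axes [33.6 33.7] n 136 
seat [618.6 -16.1] axes [40.8 45.1] n 196 top touch
((670.2207641601562, 102.73384094238281), (30.396411895751953, 6.133764743804932), 70.87293243408203)
((578.3637084960938, 176.22750854492188), (59.199371337890625, 48.73207092285156), 85.25186157226562)
((483.7994384765625, -10.296566009521484), (88.14838409423828, 11.960939407348633), 87.39009857177734)
t 2.05 now [499.1   2.5 144.9] [-90.1   0.2 160.9] w 25.3 F [-0.7 -0.3 -0.1] q1,7 [-0.2  -1.77]
shift cm [-0.87  8.49 -2.26] turn [ 0.1 -0.1 -0.2]
```

```bash
python3 -m inch '[0.3,-0.8,7.5,-2.2,0,0,0, 0.3,-0.8,7.5,-2.2,0,0,0, 0.3,-0.8,7.5,-2.2,0,0,0,0.3,-0.8,7.5,-2.2,0,0,0]'; python3 - <<'E'
from h import *
d=imaging.get_image("wrist"); cv2.imwrite("pics/w2.png",d["img"][:,:,::-1])
meas(d)
go(519,18,35,161)
E
```

```text
clock: 2.45
eef_pos: [513.0, 20.8, 69.2]
tool_rot: [-1.571, 0.001, 2.809]
force: [-0.3, -0.7, -0.1]
width: 25.8
filter [555.1   5.4] axes [33.6 33.7] n 191 
seat [614.3 -14. ] axes [30.3 42.1] n 288 top touch
t 2.5 now [513.5  20.6  69.8] [-9.000e+01  1.000e-01  1.609e+02] w 25.6 F [-0.4 -0.6  0.6] q1,7 [-0.2  -1.76]
shift cm [-0.6   3.48  0.07] turn [ 0.  -0.1 -0.1]
```

View pics/w2.png

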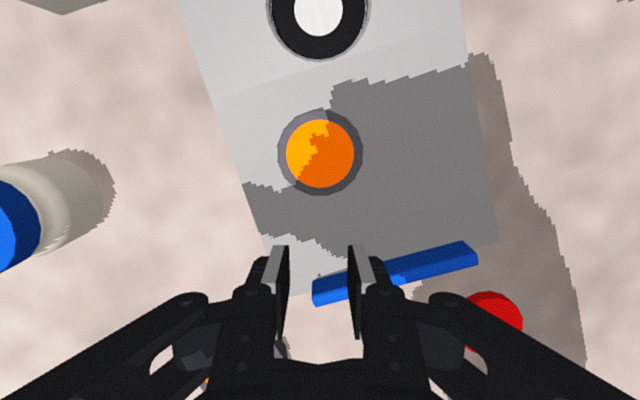

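```bash
python3 -m inch '[0.3,-0.2,3.8,0,0,0,0, 0.3,-0.2,3.8,0,0,0,0, 0.3,-0.2,3.8,0,0,0,0]'; python3 -m inch '[0.3,0,0.3,0,0,0,0, 0.3,0,0.3,0,0,0,0]'
```

```text
clock: 2.8
eef_pos: [514.7, 20.2, 31.6]
tool_rot: [-1.571, 0.0, 2.809]
force: [0.3, -0.7, 0.1]
width: 25.6
clock: 3.0
eef_pos: [515.4, 20.8, 28.6]
tool_rot: [-1.572, 0.002, 2.81]
force: [-0.1, 0.5, 0.5]
width: 25.4
```

```bash
python3 - <<'E'
from h import *
d=imaging.get_image("wrist"); cv2.imwrite("pics/w3.png",d["img"][:,:,::-1])
meas(d)
go(519,18,35,161)
E
```

```text
filter [555.1   5.4] axes [33.6 33.7] n 244 
t 3.05 now [515.3  20.8  28.5] [-9.00e+01  1.00e-01  1.61e+02] w 25.7 F [ 0.  -0.2  0.5] q1,7 [-0.18 -1.75]
shift cm [-0.44 -0.65  0.15] turn [ 0.  -0.  -0.1]
```

View pics/w3.png

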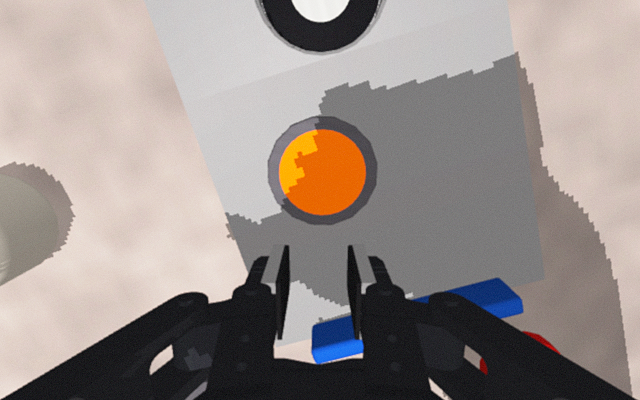

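Filter (322,171), recess (322,~0) and the finger midline (319) line up. Next I feel for the tray's surface.

```bash
python3 -m inch '[0.3,0,0.1,0,0,0,0, 0.3,0,0.2,0,0,0,0]'; python3 -m inch '[0.3,0,0.1,0,0,0,0, 0.3,0,0.1,0,0,0,0]';
```

```text
clock: 3.25
eef_pos: [515.0, 20.9, 25.8]
tool_rot: [-1.571, 0.001, 2.81]
force: [-3.1, 0.4, 18.7]
width: 25.8
clock: 3.45
eef_pos: [515.0, 20.9, 25.8]
tool_rot: [-1.572, 0.001, 2.81]
force: [-2.6, 1.0, 16.3]
width: 25.8
```

Contact at z≈26, so the tips are at the TCP height. I raise to z≈29 and push.

```bash
python3 -m inch '[0.3,0,-0.4,0,0,0,0, 0.3,0,-0.4,0,0,0,0]'; python3 -c "
from h import *
go(621.3-.949*29.5,-17+.316*29.5,29,161.5)"
```

```text
clock: 3.65
eef_pos: [515.0, 20.9, 28.7]
tool_rot: [-1.571, 0.001, 2.81]
force: [0.1, -0.2, -0.9]
width: 25.8
t 3.65 now [515.   20.9  28.7] [-9.00e+01  1.00e-01  1.61e+02] w 25.8 F [ 0.1 -0.2 -0.9] q1,7 [-0.18 -1.75]
shift cm [-8.33 -0.02  0.15] turn [ 0.  -0.5 -0.1]
```

```bash
python3 -m inch '[0.3,-0.7,0,0,0,0,0, 0.3,-1.3,0,0,0,0,0, 0.3,-1.8,0,0.05,0,0,0, 0.3,-2.4,0,0.05,0,0,0, 0.3,-3,0,0.05,0,0,0, 0.3,-3.6,0,0.05,0,0,0, 0.3,-4.2,0,0.1,0,0,0, 0.3,-4.6,0,0.1,0,0,0, 0.3,-5,0,0.1,0,0,0, 0.3,-5,0,0.1,0,0,0]'; python3 - <<'E'
from h import *
d=imaging.get_image("wrist"); cv2.imwrite("pics/w4.png",d["img"][:,:,::-1])
meas(d)
for n in ["top","side"]:
    print(n); e=imaging.get_image(n); cv2.imwrite(f"pics/{n}4.png",rect(e,26,590,-10,80,5)[:,:,::-1]); meas(e)
go(621.3-.949*29.5,-17+.316*29.5,29,161.5)
E
```

```text
clock: 4.65
eef_pos: [562.3, 3.3, 28.3]
tool_rot: [-1.571, 0.001, 2.81]
force: [0.2, -0.5, -0.3]
width: 25.7
filter [589.6  -6.5] axes [32.6 33.9] n 317 
seat [623.4 -17.3] axes [38.5 45. ] n 317 
top
side
seat [ 342.1 -112.5] axes [24.2 35.9] n 83 
t 4.8 now [561.4   3.7  28.3] [-90.  -0. 161.] w 25.6 F [-0.1  0.5  0.4] q1,7 [-0.15 -1.73]
shift cm [-3.38 -0.07  0.04] turn [ 0.  -0.5  0. ]
```

View pics/w4.png

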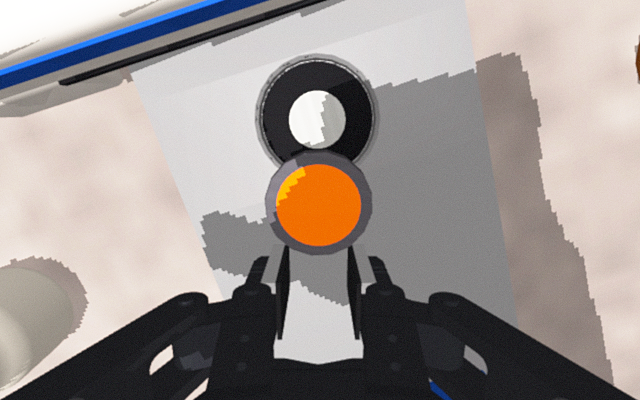

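View pics/side4.png

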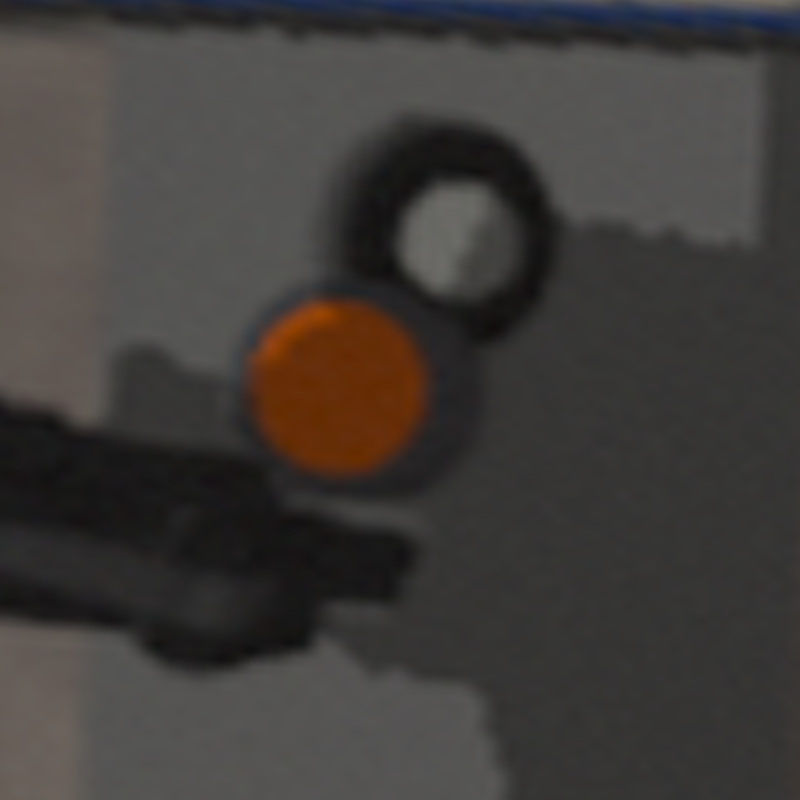

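```bash
python3 - <<'E'
from h import *
d=imaging.get_image("wrist")
l,r,t=[ray(d,*p,26)[:2] for p in [(255.5,116),(378,116),(318,54)]]
print(l,r,np.linalg.norm(l-r),(l+r)/2,t, t-np.array([.949,-.316])*24.5)
print("filter outer",(ray(d,265,200,36)+ray(d,373,200,36))/2)
go(620,-16.6,28,161)
E
```

```text
[630.0682144   6.5772699] [614.05569707 -39.8954272 ] 49.15396511305226 [622.06195573 -16.65907865] [643.71288497 -24.65011253] [620.46238497 -16.90811253]
filter outer [591.3063026   -7.01384483  36.        ]
t 4.85 now [561.4   3.7  28.3] [-90.  -0. 161.] w 25.8 F [-0.7  0.9 -0.6] q1,7 [-0.15 -1.73]
shift cm [-6.2   0.03  0.01] turn [ 0. -0.  0.]
```

```bash
python3 -m inch '[0.3,-0.5,0,0,0,0,0, 0.3,-1,0,0,0,0,0, 0.3,-1.5,0,-0.02,0,0,0, 0.3,-2,0,-0.03,0,0,0, 0.3,-2.4,0,-0.04,0,0,0, 0.3,-2.7,0,-0.05,0,0,0, 0.3,-3,0,-0.05,0,0,0, 0.3,-3,0,-0.05,0,0,0]'; python3 - <<'E'
from h import *
d=imaging.get_image("wrist"); cv2.imwrite("pics/w5.png",d["img"][:,:,::-1])
meas(d); meas(d,28)
e=imaging.get_image("side"); cv2.imwrite(f"pics/side5.png",rect(e,26,600,-10,60,6)[:,:,::-1])
go(621.3-.949*29.5,-17+.316*29.5,29,161)
E
```

```text
clock: 5.65
eef_pos: [590.7, -5.9, 28.3]
tool_rot: [-1.571, 0.001, 2.81]
force: [-0.2, -0.2, 0.5]
width: 25.4
filter [619.4 -15.8] axes [32.9 34.1] n 233 
seat [617.1 -13.7] axes [45.  52.3] n 592 
filter [617.4 -15.1] axes [34.9 36.1] n 233 
seat [617.1 -13.7] axes [45.  52.3] n 592 
t 5.75 now [590.1  -5.7  28.3] [-90.  -0. 161.] w 25.6 F [ 0.3 -0.6 -0.2] q1,7 [-0.13 -1.73]
shift cm [-0.36 -0.07  0.08] turn [ 0. -0.  0.]
```

View pics/w5.png

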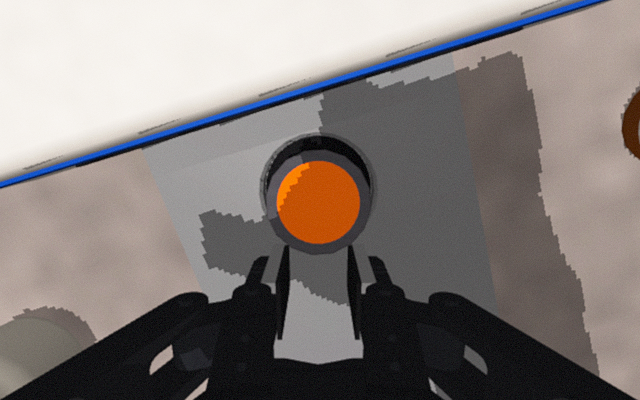

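View pics/side5.png

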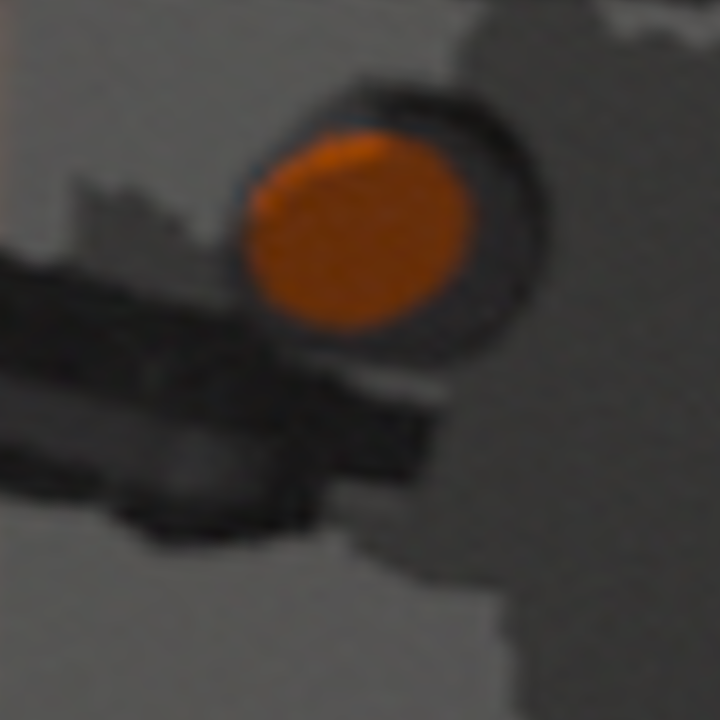

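Filter at (318,203), nearly over the recess (centre ≈ (319,185)) but not dropped. I nudge it on.

```bash
python3 -m inch '[0.3,-0.15,0,0,0,0,0, 0.3,-0.3,0,0,0,0,0, 0.3,-0.3,0,0,0,0,0]'; python3 - <<'E'
from h import *
d=imaging.get_image("wrist"); cv2.imwrite("pics/w6.png",d["img"][:,:,::-1])
meas(d); meas(d,28)
go(621.3-.949*29.5,-17+.316*29.5,29,161)
E
```

```text
clock: 6.05
eef_pos: [593.3, -6.8, 28.3]
tool_rot: [-1.571, 0.0, 2.81]
force: [0.6, 0.1, -1.0]
width: 25.5
filter [621.9 -16.7] axes [31.8 31.8] n 223 
seat [621.7 -16.7] axes [45.4 47. ] n 348 
filter [619.8 -16. ] axes [33.7 33.7] n 223 
seat [621.7 -16.7] axes [45.4 47. ] n 348 
t 6.1 now [593.2  -6.7  28.3] [-90.   0. 161.] w 25.5 F [ 0.1 -0.4  0.2] q1,7 [-0.13 -1.73]
shift cm [-0.04 -0.07  0.08] turn [ 0. -0. -0.]
```

View pics/w6.png

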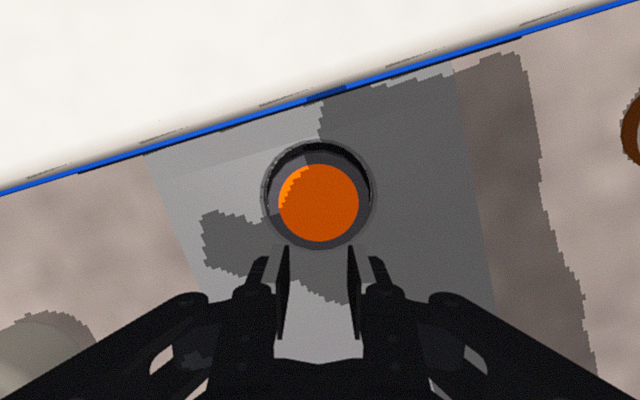

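The filter has dropped: its face is round, 33.7 mm on the z=28 plane, at about 2 mm from the recess centre. I back off, rise, and go to the tray front.

```bash
python3 -m inch '[0.3,0.8,-0.2,0,0,0,0, 0.3,0.8,-2,0,0,0,0, 0.3,0.8,-6,0,0,0,0, 0.3,0.8,-6,0,0,0,0]'; python3 - <<'E'
from h import *
d=imaging.get_image("wrist"); cv2.imwrite("pics/w7.png",d["img"][:,:,::-1])
meas(d,28)
go(448,-9,90,177.4)
E
```

```text
clock: 6.5
eef_pos: [588.0, -4.1, 92.5]
tool_rot: [-1.573, 0.007, 2.81]
force: [0.7, -0.1, 0.1]
width: 25.4
filter [619.8 -16. ] axes [33.5 33.7] n 160 
seat [621.4 -16. ] axes [42.8 43.7] n 418 
t 6.55 now [586.8  -3.9  90.7] [-90.1   0.3 161. ] w 25.8 F [ 0.1  0.3 -0.9] q1,7 [-0.16 -1.74]
shift cm [12.96  0.    5.  ] turn [  0.1 -16.4  -0.3]
```

View pics/w7.png

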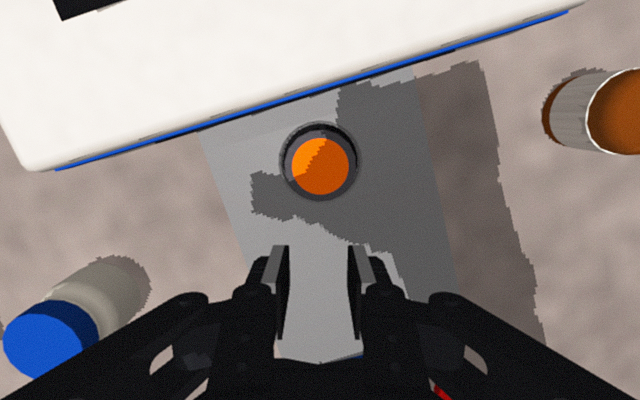

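Filter at (320,166) lies seated inside the rim. Next, the tray front, fingers shut.

```bash
python3 -m inch '[0,13,0,5,0,-16.4,0, 0,13,0,5,0,-16.4,0, 0,13,0,5,0,-16.4,0, 0,13,0,5,0,-16.4,0, 0,13,0,5,0,-16.4,0, 0,13,0,5,0,-16.4,0]'; python3 - <<'E'
from h import *
d=imaging.get_image("wrist"); cv2.imwrite("pics/w8.png",d["img"][:,:,::-1])
go(448,-9,18,177.4)
E
```

```text
clock: 7.15
eef_pos: [447.5, -8.8, 88.1]
tool_rot: [-1.571, 0.001, 3.096]
force: [0.1, -0.7, 0.3]
width: 0.2
t 7.2 now [447.6  -8.8  88.1] [-9.000e+01  1.000e-01  1.774e+02] w -0.0 F [ 1.1  1.1 -0.3] q1,7 [-0.1  -1.52]
shift cm [-0.03  7.01  0.02] turn [ 0.  -0.  -0.1]
```

View pics/w8.png

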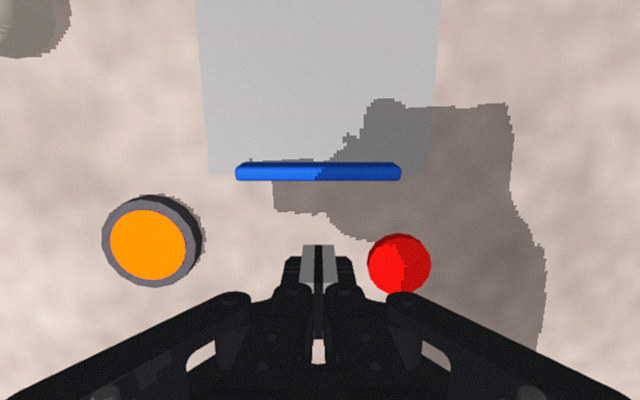

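The lip (236–401, row 172) is square to the fingers and centred on them; the red disc (400,264) is clear. I go down, then push.

```bash
python3 -m inch '[0,0,4,0,0,0,0, 0,0,7,0,0,0,0, 0,0,7,0,0,0,0, 0,0,7,0,0,0,0]' && python3 -m inch '[0,-0.8,0,0,0,0,0, 0,-1.4,0,0,0,0,0, 0,-2,0,0,0,0,0, 0,-2.6,0,0,0,0,0, 0,-3.2,0,0,0,0,0, 0,-3.8,0,0,0,0,0, 0,-4.4,0,0,0,0,0, 0,-5,0,0,0,0,0, 0,-5.6,0,0,0,0,0, 0,-6.2,0,0,0,0,0, 0,-6.8,0,0,0,0,0]'; python3 - <<'E'
from h import *
d=imaging.get_image("wrist"); cv2.imwrite("pics/w9.png",d["img"][:,:,::-1])
meas(d,28)
go(448+113,-9-5,18,177.4)
E
```

```text
clock: 7.6
eef_pos: [446.7, -8.5, 18.1]
tool_rot: [-1.572, -0.001, 3.096]
force: [-0.5, 0.2, 0.1]
width: -0.1
clock: 8.7
eef_pos: [514.0, -11.6, 19.0]
tool_rot: [-1.572, -0.002, 3.096]
force: [-4.1, 0.4, 3.4]
width: 0.2
t 8.75 now [515.5 -11.6  19. ] [-90.1   0.  177.4] w 0.2 F [-2.2  0.8  0.9] q1,7 [-0.27 -0.93]
shift cm [-4.55  0.1   0.03] turn [ 0.1 -0.  -0. ]
```

View pics/w9.png

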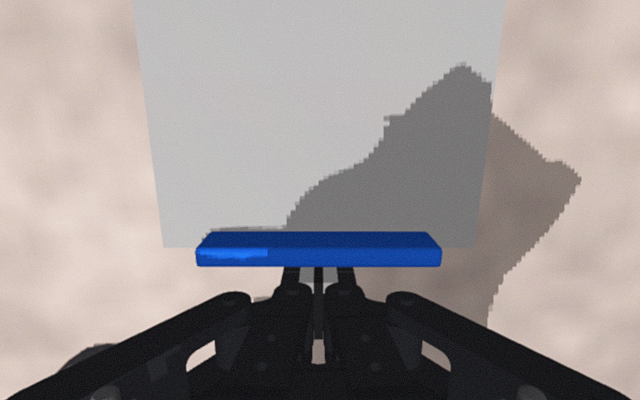

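The tray is moving with the fingers on the lip. I continue.

```bash
python3 -m inch '[0,-0.6,0,0,0,0,0, 0,-1.2,0,0,0,0,0, 0,-1.8,0,0,0,0,0, 0,-2.4,0,0,0,0,0, 0,-3,0,0,0,0,0, 0,-3.5,0,0,0,0,0, 0,-3.8,0,0,0,0,0, 0,-4,0,0,0,0,0, 0,-4,0,0,0,0,0]'; python3 -m inch '[0,-0.2,0,0,0,0,0, 0,-0.3,0,0,0,0,0, 0,-0.4,0,0,0,0,0]'
```

```text
clock: 9.65
eef_pos: [554.2, -13.4, 18.9]
tool_rot: [-1.572, -0.001, 3.096]
force: [-3.0, -0.5, -0.8]
width: 0.1
clock: 9.95
eef_pos: [557.4, -13.5, 18.9]
tool_rot: [-1.572, -0.002, 3.096]
force: [-4.1, 0.9, 0.1]
width: 0.1
```

```bash
python3 -m inch '[0,-0.1,0,0,0,0,0, 0,-0.2,0,0,0,0,0]'; python3 -m inch '[0,-0.1,0,0,0,0,0, 0,-0.2,0,0,0,0,0]'; python3 -m inch '[0,-0.1,0,0,0,0,0, 0,-0.2,0,0,0,0,0]'
```

```text
clock: 10.15
eef_pos: [559.5, -13.7, 18.9]
tool_rot: [-1.572, -0.002, 3.096]
force: [-3.9, 0.8, 1.5]
width: 0.0
clock: 10.35
eef_pos: [560.5, -13.7, 18.9]
tool_rot: [-1.573, -0.004, 3.096]
force: [-7.8, 0.1, 5.0]
width: 0.1
clock: 10.55
eef_pos: [560.4, -13.7, 18.9]
tool_rot: [-1.574, -0.008, 3.096]
force: [-12.1, 0.8, 8.0]
width: 0.1
```

It stopped at 560.5 with the force rising; the stop was expected at 560.4. I back off and check.

```bash
python3 -m inch '[0,1,0,0,0,0,0, 0,4,0,0,0,0,0, 0,5,-6,0,0,0,0, 0,5,-15,0,0,0,0, 0,5,-15,0,0,0,0, 0,5,-15,0,0,0,0, 0,5,-15,0,0,0,0, 0,5,-15,0,0,0,0]'; python3 - <<'E'
from h import *
for n in ["wrist","side","top"]:
    d=imaging.get_image(n); cv2.imwrite(f"pics/{n}10.png",d["img"][:,:,::-1])
    hsv=cv2.cvtColor(d["img"],cv2.COLOR_RGB2HSV).astype(int)
    b=(hsv[...,0]>100)&(hsv[...,0]<130)&(hsv[...,1]>150)
    for st,c,l in blobs(b,40):
        X=ray(d,*c,46)
        if 400<X[0]<800 and abs(X[1])<250: print(n,st,X.round(1))
go(500,-12,150,177.4)
E
```

```text
clock: 11.35
eef_pos: [514.0, -11.7, 168.5]
tool_rot: [-1.572, -0.001, 3.096]
force: [-0.3, -0.7, -0.9]
width: -0.0
wrist [  23   92   79   67 4156] [577.9 175.4  46. ]
wrist [ 259  111  120   11 1225] [575.5 -15.1  46. ]
side [324 171  20  18 280] [580.5 179.3  46. ]
side [337 229   5  39 139] [575.5 -22.1  46. ]
top [298 179  16  15 184] [581.1 168.6  46. ]
t 11.5 now [513.3 -11.9 167.8] [-90.1  -0.2 177.4] w -0.3 F [1.1 0.1 0.1] q1,7 [-0.45 -1.11]
shift cm [1.32 1.79 0.07] turn [ 0.1 -0.   0.2]
```

View pics/side10.png

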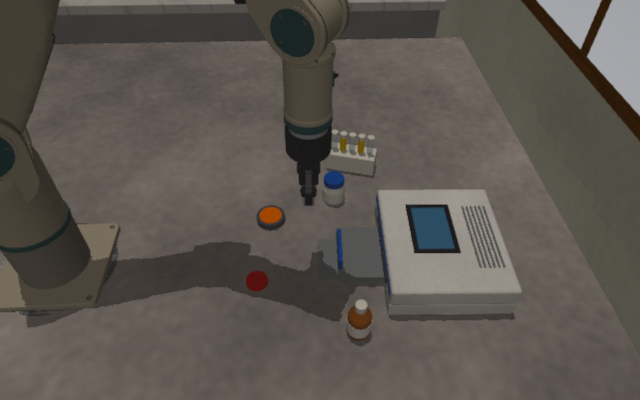

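View pics/wrist10.png

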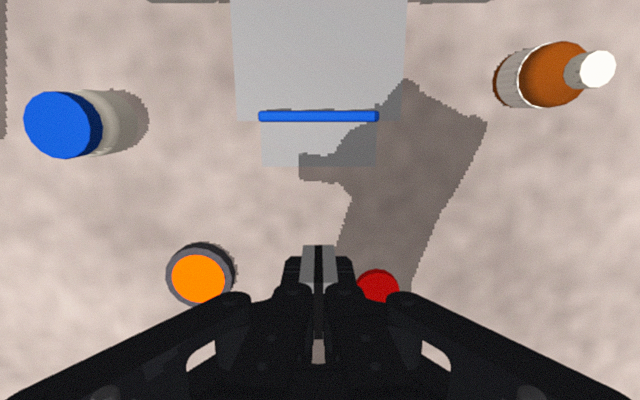

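Side view: the lip is at (339,248), up 94 mm in x against a 95 mm stroke. The bottle (360,320), jar (334,188) and rack (352,155) are where they started. The arm is clear, so I hand in.

```bash
python3 -c "
from cell import finish_job
print(finish_job())"
```

```text
the job is handed in; nothing more can be done
None
```

I pushed the filter across the tray with the fingertips set 26 mm apart until it dropped into the recess. Then I shut the fingers and pushed the tray home by its blue front. I handed in at about 11.5 s; the hand-in gives no verdict.

- **Filter:** After it dropped, its face showed as a circle 33.7 mm across at the expected height (33.6 mm when it lay flat on the tray). That fits lying flat, about 2 mm from the recess centre. With the tray in, the recess is inside the housing, so I could not look at the filter again.
- **Tray:** It came to a firm stop with the fingertips at x = 560.4 mm, exactly where I expected the stop. The force rose from 4 to 12 N without further movement. The side camera showed the lip about 94 mm further in than at the start, against a stroke of 95 mm; a pixel there is worth 1–2 mm.
- **Bottle, jar and rack:** They look unmoved and upright in the side view. I measured only the jar, which was within 1 mm of its start.
- **Disagreement:** The cameras differed by 1–4 mm on where the recess centre was. I went by the wrist view for the final push.

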